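# Tension two spoke nipples by counted quarter turns

## Task

Take the blue-handled nipple driver from its holder and tighten the returned cart wheel, clockwise seen from above: first the red nipple by one quarter turn, then its next neighbour clockwise by two quarter turns. A spoke twists under the driver and springs back, so what counts is where each nipple's black pointer stays once the driver is off. Bear on the nipples only gently, turn them only with the driver, leave the other nipples and the things around alone, and stand the driver back upright in its holder.

Things in the scene. Friction and masses are not known exactly. Their poses are not given: they have to be found in the camera images.
- wheel: cart wheel with a black tyre, 236 mm across, fixed face up on a low stand; origin on its axis at the table. Six spokes run from the hub to square-headed nipples upright on the flat grey rim, 85 mm from the axis, 60 degrees apart, numbered clockwise from above from the red one (1). Heights over the table: rim face 40 mm, tyre 43 mm, hub 54 mm.
- spoke1: fixed seat of the red nipple's spoke on the rim's face: origin on the nipple's axis, 40 mm above the table; x points outward from the hub, z up; never turns. Each nipple's thread holds up to a torque of about 0.12 N m, then slips at that torque; until then its spoke only twists elastically, by 0.25 rad, and this springs back when the driver lets go.
- spoke2: fixed seat of the spoke of nipple 2 (clockwise neighbour of the red one), origin and axes as for spoke1
- nipple1: red nipple: round flange 25 mm across (top 4 mm over the rim's face) under a 14 x 14 mm square head whose top is 18 mm over the rim's face; its top 5 mm taper to 8 x 8 mm. Origin on its axis at the rim's face, z up; x points along its black pointer, the head's flat sides are square to x and y. It starts with the pointer towards the hub.
- nipple2: brass nipple 2, clockwise neighbour of the red one; same form, origin and axes as nipple1
- driver_grip (a point): loose nipple driver, 109 mm tall, 0.12 kg, upright in its holder; this point is the centre of its blue paddle handle, 91 mm above its lower end. Paddle: 40 mm along x, 14 mm thick along y (grip it across y), 38 mm tall. Axes as of the driver.
- driver: the driver; origin at its lower end, z up. There a square box socket, 24.4 mm outside, 16.4 mm inside (about 0.19 rad of play either way on a 14 mm head), 18 mm deep, sides parallel to the driver's x and y. Fully seated, its lower end rests on the nipple's flange, 4 mm over the rim's face.
- driver_mouth (a point): centre of the driver's lower end (mouth of the socket)
- cup_floor (a point): floor of the round black cup of the fixed grey driver holder, 6 mm above the table: the driver's lower end stands here; the cup is 43 mm wide inside, its rim 32 mm above the table
- label_roll: loose white label roll standing on end, 66 mm across, 58 mm high, origin under its centre (bystander)
- tape_measure: loose yellow tape measure 67 x 72 x 32 mm, origin under its centre (bystander)
- pointer1 (a point): black pointer on the flange of nipple 1, 16 mm from its axis
- pointer2 (a point): black pointer on the flange of nipple 2, 16 mm from its axis
- pointer3 (a point): black pointer on the flange of nipple 3, 16 mm from its axis (a brass nipple to be left alone)
- pointer4 (a point): black pointer on the flange of nipple 4, 16 mm from its axis (a brass nipple to be left alone)
- pointer5 (a point): black pointer on the flange of nipple 5, 16 mm from its axis (a brass nipple to be left alone)
- pointer6 (a point): black pointer on the flange of nipple 6, 16 mm from its axis (a brass nipple to be left alone)

How it is judged:
By the outcome, as a careful person would: the job done as asked, in the order asked, and still so for the second after the job is handed in, with the robot touching nothing.
It also fails if it takes over 72 s, if anything falls off the work surface, if the arm or the gripper's body presses on something with over 40 N, if the wrist force passes 120 N, or if a joint passes its speed limit or range.

## Robot

A 6-joint arm with a two-finger parallel gripper is mounted at the origin on a cart in front of the work surface, level with it; the furniture and walls round the work are solid. World frame = base frame: x ahead of the robot, y to its left, z up, the work surface at z = 0. Lengths are in mm, angles in rad, forces in N, time in s.
With the tool pointing down it reaches from about 325 to 925 mm from the base axis. Payload 3.1 kg.
Tool frame: the origin (TCP) lies midway between the tips of the shut fingers; the grasp point (between the pads) lies grasp_offset behind it (grasp_offset is the distance from the TCP to the grasp point, in mm); z points along the fingers, y is the line along which they close (so a half turn about z gives the same grasp; the last joint's range is limited). The gripper opens to 85 mm and grips with 20 to 120 N. Pads are 22 mm wide; open, the fingers measure 114 mm over their backs; the gripper's body (76 mm by 85 mm) begins 54 mm behind the grasp point. The pads swing forward as they close: fully open they stand 13 mm farther back than shut.
Start: joints at [-1.366, 0.217, 1.613, -0, 1.311, -0.112], TCP at [194.726, -593.903, 231.3] pointing down, gripper open.
Joint ranges: [-2.75, 2.75], [-0.78, 2.1], [0.31, 2.55], [-1.13, 4.27], [0.13, 2.63], [-2.58, 2.58]. Speed limits (rad/s): [2.79, 2.79, 3.14, 3.14, 3.14, 3.14].

## Interface

Orientations are given as a unit quaternion [x, y, z, w].
In Python, from workcell import sense, capture, sign_off, grasp_offset gives the robot as it stands.
- The arm moves only by the tool move_arm, never from a script. Its argument "motion" is one flat list of numbers, 5 for each row, row after row: the finger opening in m, from 0 to 0.0854, then the shift along the tool's x, y, z in m, then the turn about the tool's z in rad. In form: [hand, tx, ty, tz, spin, hand, tx, ty, tz, spin, ...]. A call has 1 to 8 rows; each row shifts and turns the commanded pose from where the row before left it, along the tool's axes as they then stand; what a row does not reach is not made up. A row lasts 1/8 s, in which the tool goes at most 62.5 mm and 10.7 degrees, less where a joint would pass 70% of its speed; a pose out of reach is approached as far as the arm can. A call with a gripper value outside its range is refused whole. The fingers move at their own pace and stop on an object; "newtons" is the grip in N (left out, the last holds). Time passes only in rows, so rows that do not move let the fingers close. It gives the time, the measured TCP pose, the force, the opening and the grip force at its end, in the units of the state.
- sense(): the state, without advancing time (a new reading comes with each control period).
- capture(name): name is "side" or "top"; returns a dict with "color" (480x640x3 uint8, red, green, blue), "fx", "fy", "cx", "cy" (pixels), "T" (4x4, takes a point from camera to world coordinates). Camera axes: x right, y down, z forward; pixel columns grow to the right and rows downward; lengths in mm; the calibration is good to about 2 mm. A picture is of the moment at which its call begins. There is no depth.
- sign_off(): hands the job in; it is judged then, once.
The state is a dict: "time": time; "joint_pos": joint angles; "qd": joint speeds; "effort": joint torques, N m; "position": TCP position; "orientation": TCP orientation; "wrist_force": force on the tool from outside, world axes, zero at the start; "wrist_torque": the same for the moment, N m; "grip_width": finger opening in mm; "gripper_force": force on a finger pad.
Only numpy, scipy, OpenCV 4.12 (cv2) and the standard library are available. Lean on these libraries where they do the work, as an engineer would, in place of code of your own. Each camera call takes 0.05 s, during which the arm holds its last target. There are 200 camera calls.

## Working session

There is one attempt and no reset: what is moved stays moved. The work goes in short steps, Python scripts to look and compute and a tool call to move; the robot and the scene stay as the last step left them, time stands still between calls to the robot, and variables do not carry over. Pictures are saved under pics/ and viewed, at most 10 in all, crops included, and the job is handed in when it is done.

Besides the shell and the picture viewer there is one more tool, called after "Emit:" by a JSON object that holds its "fn" and its "kwargs", one argument or row to a line. move_arm: Moves the arm, as the interface text tells. Its arguments: {"type":"object","properties":{"motion":{"type":"array","items":{"type":"number"}},"newtons":{"type":"number"}},"required":["motion"]}

```bash
mkdir -p pics; ls; python3 - <<'E'
from workcell import sense,capture,grasp_offset
import cv2
s=sense();print(s,grasp_offset)
for n in("side","top"):
    c=capture(n);cv2.imwrite(f"pics/{n}0.png",c["color"][:,:,::-1]);print(n,c["fx"],c["fy"],c["cx"],c["cy"],c["T"].round(3).tolist() if hasattr(c["T"],'round') else c["T"])
E
```

```text
pics
{'time': 0.0, 'joint_pos': array([-1.36617757e+00,  2.17766522e-01,  1.61493564e+00, -9.87064571e-06,
        1.31131230e+00, -1.12200784e-01]), 'qd': array([ 0.00099342, -0.0013585 , -0.00091779,  0.00062921, -0.00071488,
        0.00067904]), 'effort': array([-6.93942293e-04, -3.96846592e+01, -3.03851151e+01, -1.33737194e-04,
        9.68825596e-03,  4.71590383e-06]), 'position': array([ 194.56596553, -593.0785749 ,  229.95982917]), 'orientation': array([ 9.87478463e-01,  1.57749226e-01, -6.06980658e-05, -1.20938812e-03]), 'wrist_force': array([ 0.17627133,  0.3668189 , -0.20921259]), 'wrist_torque': array([-0.0430216 ,  0.03319903, -0.01085013]), 'gripper_force': 0.0, 'grip_width': 85.31010165262101} 18.700000000000003
side 489.15803384569523 489.15803384569523 315.7102975297673 231.11592789671712 [[-0.994, -0.072, 0.08, 452.326], [-0.108, 0.648, -0.754, 946.622], [0.002, -0.758, -0.652, 888.559], [0.0, 0.0, 0.0, 1.0]]
top 567.7166091216301 567.7166091216301 318.070498949592 247.61172987617897 [[0.0, -0.993, 0.12, 412.165], [-1.0, 0.002, 0.019, 9.74], [-0.019, -0.12, -0.993, 1192.211], [0.0, 0.0, 0.0, 1.0]]
```

View pics/top0.png

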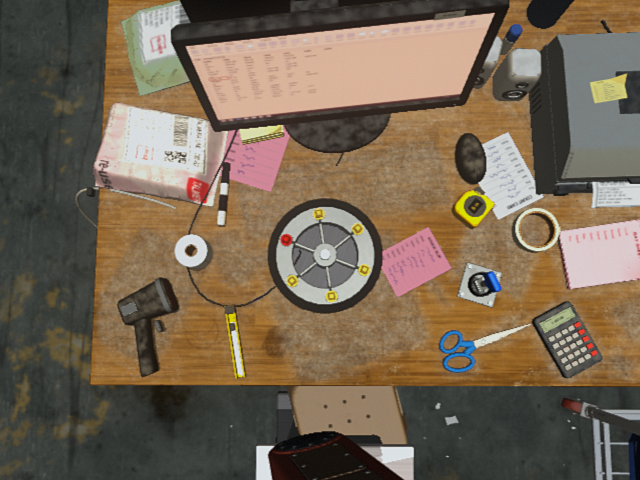

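View pics/side0.png

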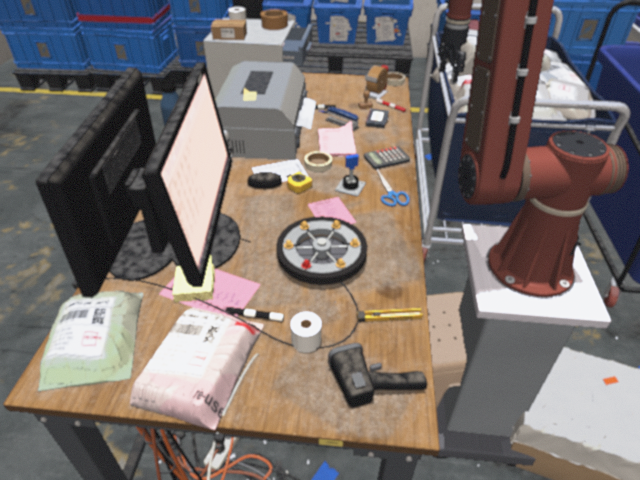

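The top view shows the wheel at about (325,255), the red nipple at (286,240), nipple 2 at (319,214), and the driver at (485,284). In the side view the blue handle is at (351,160). I'll measure next.

```bash
cat > h.py <<'E'
import numpy as np,cv2
from workcell import sense,capture,grasp_offset
def ray(c,uv):
    d=np.array([(uv[0]-c["cx"])/c["fx"],(uv[1]-c["cy"])/c["fy"],1.]);T=np.asarray(c["T"])
    d=T[:3,:3]@d;return T[:3,3],d/np.linalg.norm(d)
def onz(c,uv,z):
    o,d=ray(c,uv);return o+d*(z-o[2])/d[2]
def tri(a,ua,b,ub):
    A=0;r=0
    for c,u in((a,ua),(b,ub)):
        o,d=ray(c,u);P=np.eye(3)-np.outer(d,d);A=A+P;r=r+P@o
    p=np.linalg.solve(A,r);o,d=ray(a,ua);q,e=ray(b,ub);n=np.cross(d,e);return p,abs((q-o)@n)/np.linalg.norm(n)
def proj(c,p):
    T=np.asarray(c["T"]);q=T[:3,:3].T@(np.asarray(p,float)-T[:3,3]);return q[0]/q[2]*c["fx"]+c["cx"],q[1]/q[2]*c["fy"]+c["cy"]
def blobs(c,h0,h1,smin,vmin,box,amin=8):
    H=cv2.cvtColor(c["color"],cv2.COLOR_RGB2HSV);m=cv2.inRange(H,(h0,smin,vmin),(h1,255,255))
    k=np.zeros_like(m);x0,y0,x1,y1=box;k[y0:y1,x0:x1]=1;m=m*k
    n,l,s,ce=cv2.connectedComponentsWithStats(m)
    return [(ce[i].round(1),s[i,4],cv2.minAreaRect(np.argwhere(l==i)[:,::-1].astype(np.float32))) for i in range(1,n) if s[i,4]>=amin]
E
python3 - <<'E'
from h import *
t=capture("top");s=capture("side")
bt=blobs(t,100,125,120,60,(460,260,510,305));bs=blobs(s,100,125,120,60,(335,145,368,185))
print(bt,bs,sep="\n")
print("grip",tri(t,max(bt,key=lambda b:b[1])[0],s,max(bs,key=lambda b:b[1])[0]))
for nm,c,box in(("top",t,(265,195,385,315)),("side",s,(270,210,370,285))):
    print(nm)
    for h in((0,8),(18,35)):
        for b in blobs(c,*h,150,120,box): print(h,b[0],b[1],onz(c,b[0],54).round(1))
def crop(c,x,y,w,h,k):return cv2.resize(c["color"][y:y+h,x:x+w],None,fx=k,fy=k,interpolation=cv2.INTER_CUBIC)
im=np.zeros((600,800,3),np.uint8)
im[:300,:400]=crop(t,455,258,50,37,8)[:300,:400] if 0 else cv2.resize(t["color"][258:303,455:515],(400,300))
im[:300,400:]=cv2.resize(s["color"][145:205,325:405],(400,300))
im[300:,:400]=cv2.resize(t["color"][200:302,262:398],(400,300))
im[300:,400:]=cv2.resize(s["color"][212:287,270:370],(400,300))
cv2.imwrite("pics/crop1.png",im[:,:,::-1])
E
```

```text
[(array([493.7, 281.3]), np.int32(150), ((493.6000061035156, 281.1999816894531), (20.571826934814453, 7.155417442321777), 63.43495178222656))]
[(array([351.5, 160.6]), np.int32(125), ((351.5, 161.5), (13.0, 11.0), 90.0))]
grip (array([ 478.43463634, -307.85606751,   92.45227845]), np.float64(0.3032695515055294))
top
(0, 8) [286.  239.3] 100 [566.3  96.3  54. ]
(18, 35) [318.5 213.7] 87 [618.7  30.4  54. ]
(18, 35) [357.2 228.9] 92 [587.2 -48.   54. ]
(18, 35) [363.8 269.8] 91 [504.2 -60.5  54. ]
(18, 35) [292.  280.6] 99 [482.6  83.6  54. ]
(18, 35) [331.  295.9] 95 [452.    5.4  54. ]
side
(0, 8) [306.  263.9] 43 [565.1 105.8  54. ]
```

View pics/crop1.png

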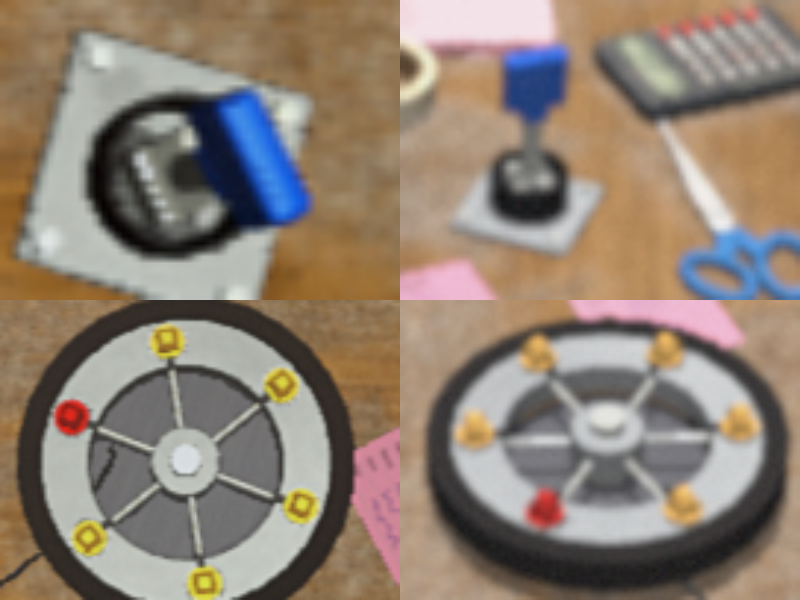

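The crops show the paddle's long edge running down-right in the top view at about 64° in the image, so its x axis lies at about 25.5° in world. The heads sit square to their spokes with the pointers towards the hub. From the six nipples the wheel centre is about (535,18), with the red one at 68.4° and nipple 2 at 8.4°.

```bash
cat >> h.py <<'E'
def yaw(s):
    from scipy.spatial.transform import Rotation as R
    M=R.from_quat(s["orientation"]).as_matrix();return np.degrees(np.arctan2(M[1,0],M[0,0]))
def go(p,yw):
    s=sense();y=yaw(s);sp=-np.radians((yw-y+180)%360-180);a=np.radians(yw)
    d=np.asarray(p)-s["position"]
    print("t",round(float(s["time"]),2),"pos",s["position"].round(1),"yaw",round(y,2),"spin",round(sp,3),"then tool mm",round(d@[np.cos(a),np.sin(a),0],1),round(d@[np.sin(a),-np.cos(a),0],1),round(-d[2],1),"F",s["wrist_force"].round(1),"M",s["wrist_torque"].round(2),"q6",round(float(s["joint_pos"][5]),2),"w",round(float(s["grip_width"]),1))
E
python3 - <<'E'
from h import *
go([478.4,-307.9,190],25.5)
E
```

```text
t 0.2 pos [ 194.6 -593.4  230.5] yaw 18.15 spin -0.128 then tool mm 379.0 -135.5 40.5 F [ 0.2 -0.4  0.3] M [-0.01  0.03 -0.03] q6 -0.11 w 85.7
```

Emit:
{"fn": "move_arm", "kwargs": {
  "motion": [0.085,0,0,0,-0.128,0.085,0.054,-0.0194,0.004,0,0.085,0.054,-0.0194,0.004,0,0.085,0.054,-0.0194,0.004,0,0.085,0.054,-0.0194,0.004,0,0.085,0.054,-0.0194,0.004,0,0.085,0.054,-0.0194,0.004,0,0.085,0.055,-0.0191,0.004,0],
  "newtons": 40
}}

```text
time: 1.2
position: [479.6, -307.0, 203.1]
orientation: [0.975, 0.221, 0.0, 0.0]
wrist_force: [0.5, -0.9, 0.1]
grip_width: 85.0
gripper_force: 0.0
```

Emit:
{"fn": "move_arm", "kwargs": {
  "motion": [0.085,0,0,0,0,0.085,0,0,0,0]
}}

```text
time: 1.45
position: [478.3, -308.5, 203.1]
orientation: [0.975, 0.221, -0.0, 0.0]
wrist_force: [0.3, -0.3, 0.5]
grip_width: 85.1
gripper_force: 0.0
```

```bash
python3 - <<'E'
from h import *
go([478.4,-307.9,78],25.5)
t=capture("top");s=capture("side")
im=np.vstack([cv2.resize(c["color"][y:y+75,x:x+200],(800,300)) for c,x,y in((t,390,245),(s,260,115))])
cv2.imwrite("pics/a.png",im[:,:,::-1])
E
```

```text
t 1.45 pos [ 478.3 -308.5  203.1] yaw 25.54 spin 0.001 then tool mm 0.3 -0.5 125.1 F [ 0.3 -0.3  0.5] M [-0.01 -0.   -0.02] q6 0.43 w 85.1
```

View pics/a.png

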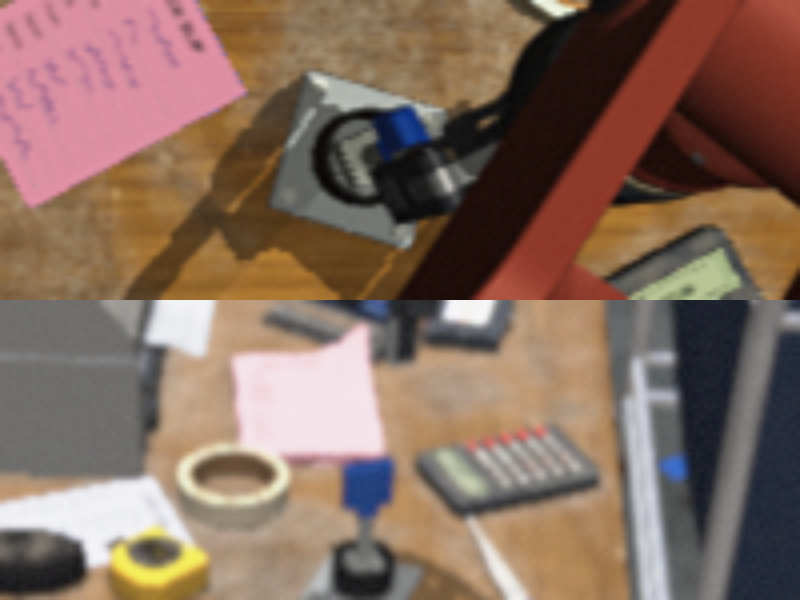

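The fingers straddle the blue paddle: the top view shows it between them, near crop (405,130), and the side view shows a fingertip just above it. Next I descend and close.

Emit:
{"fn": "move_arm", "kwargs": {
  "motion": [0.085,0,0,0.03,0,0.085,0,0,0.03,0,0.085,0,0,0.03,0,0.085,0,0,0.02,0,0.085,0,0,0.015,0,0.085,0,0,0,0,0.03,0,0,0,0,0.012,0,0,0,0],
  "newtons": 30
}}

```text
time: 2.55
position: [479.5, -309.2, 79.6]
orientation: [0.975, 0.221, 0.001, 0.001]
wrist_force: [-0.2, -0.3, 0.6]
grip_width: 51.1
gripper_force: 0.0
```

Emit:
{"fn": "move_arm", "kwargs": {
  "motion": [0.005,0,0,0,0,0.005,0,0,0,0,0.005,0,0,0,0,0.005,0,0,0,0],
  "newtons": 60
}}

```text
time: 3.05
position: [478.4, -308.0, 78.5]
orientation: [0.975, 0.221, -0.0, -0.001]
wrist_force: [-1.8, 2.7, 3.1]
grip_width: 13.1
gripper_force: 59.4
```

```bash
python3 - <<'E'
from h import *
go([478.4,-307.9,220],25.5)
E
```

```text
t 3.05 pos [ 478.4 -308.    78.5] yaw 25.49 spin -0.0 then tool mm 0.1 -0.1 -141.5 F [-1.8  2.7  3.1] M [ 0.47  0.31 -0.  ] q6 0.43 w 13.1
```

Gripped at 13.1 mm. Next I lift the driver and carry it over the red nipple.

Emit:
{"fn": "move_arm", "kwargs": {
  "motion": [0.005,0,0,-0.01,0,0.005,0,0,-0.02,0,0.005,0,0,-0.03,0,0.005,0,0,-0.03,0,0.005,0,0,-0.02,0,0.005,0,0,0,0]
}}

```text
time: 3.8
position: [480.0, -309.8, 191.3]
orientation: [0.975, 0.221, 0.002, 0.002]
wrist_force: [0.0, -0.5, -1.0]
grip_width: 13.3
gripper_force: 59.1
```

Emit:
{"fn": "move_arm", "kwargs": {
  "motion": [0.005,0.02,-0.026,0,0,0.005,0.032,-0.041,0,0,0.005,0.036,-0.0465,0,0,0.005,0.036,-0.0465,0,0,0.005,0.036,-0.0465,0,0,0.005,0.036,-0.0465,0,0,0.005,0.034,-0.0435,0,0,0.005,0.0243,-0.031,0,0]
}}

```text
time: 4.8
position: [566.3, 98.9, 186.5]
orientation: [0.975, 0.221, -0.001, -0.0]
wrist_force: [0.6, -0.5, -1.8]
grip_width: 13.1
gripper_force: 58.9
```

Emit:
{"fn": "move_arm", "kwargs": {
  "motion": [0.005,0,0,0,-0.1,0.005,0,0,0,-0.17,0.005,0,0,0,-0.18,0.005,0,0,0,-0.18,0.005,0,0,0,-0.18,0.005,0,0,0,-0.18,0.005,0,0,0,-0.18,0.005,0,0,0,-0.18]
}}

```text
time: 5.8
position: [566.0, 96.4, 186.4]
orientation: [0.621, 0.784, -0.001, -0.001]
wrist_force: [0.2, -0.1, -1.2]
grip_width: 13.0
gripper_force: 59.0
```

Emit:
{"fn": "move_arm", "kwargs": {
  "motion": [0.005,0,0,0,-0.18,0.005,0,0,0,-0.18,0.005,0,0,0,-0.18,0.005,0,0,0,-0.18,0.005,0,0,0,-0.15,0.005,0,0,0,-0.1,0.005,0,0,0,0,0.005,0,0,0,0]
}}

```text
time: 6.8
position: [566.6, 96.5, 187.3]
orientation: [0.188, 0.982, -0.0, -0.001]
wrist_force: [-1.7, 0.1, -1.1]
grip_width: 13.4
gripper_force: 59.1
```

```bash
python3 - <<'E'
from h import *
go([567,97,140],158.4)
t=capture("top");s=capture("side")
P=sense()["position"]
for c in(t,s):print([np.round(proj(c,P+[0,0,dz]),1) for dz in(19,-72.5)],np.round(proj(c,[567,97,58]),1))
im=np.zeros((600,800,3),np.uint8)
im[:,:400]=cv2.resize(t["color"][200:290,250:310],(400,600));im[:,400:]=cv2.resize(s["color"][200:290,275:335],(400,600))
cv2.imwrite("pics/b.png",im[:,:,::-1])
E
```

```text
t 6.8 pos [566.6  96.5 187.3] yaw 158.33 spin -0.001 then tool mm -0.2 0.6 47.3 F [-1.7  0.1 -1.1] M [-0.02  0.02  0.02] q6 -1.15 w 13.4
[array([279.3, 227.3]), array([283.5, 234.7])] [285.5 238.7]
[array([305. , 212.1]), array([305.4, 242.5])] [305.6 260.1]
```

View pics/b.png

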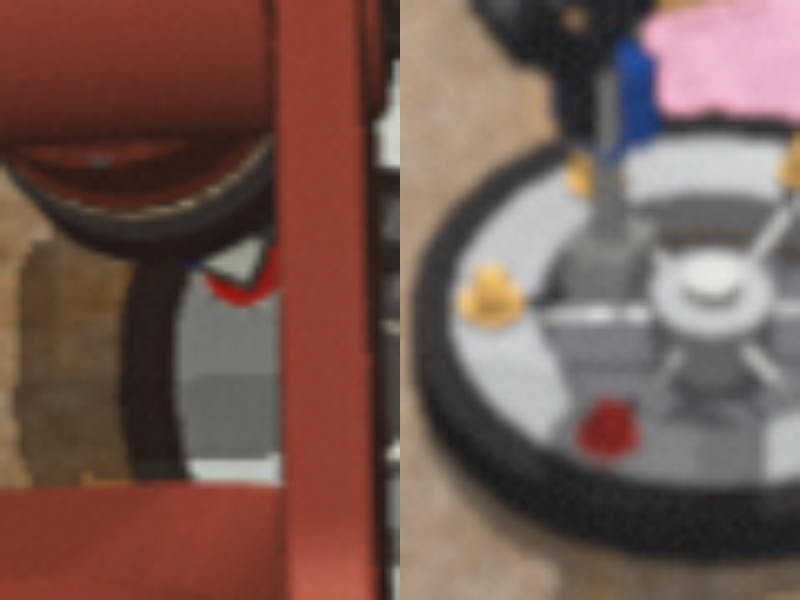

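The side view shows the socket centred at about (305.8, 240) and the red nipple at (306.2, 264), so they line up in x. The top view hints at a few mm of offset in y. I'll compare it with the predicted socket outline.

```bash
python3 - <<'E'
from h import *
t=capture("top");s=capture("side");S=sense();P=S["position"];a=np.radians(yaw(S));ux=np.array([np.cos(a),np.sin(a),0]);uy=np.array([np.sin(a),-np.cos(a),0])
im=np.zeros((600,800,3),np.uint8)
for k,(c,x0,y0) in enumerate(((t,265,215),(s,285,215))):
    I=cv2.resize(c["color"][y0:y0+60,x0:x0+40],(400,600),interpolation=cv2.INTER_CUBIC)
    for z,col in((-72.5,(0,255,0)),(-54.5,(0,255,255))):
        q=[proj(c,P+12.2*(i*ux+j*uy)+[0,0,z]) for i,j in((1,1),(1,-1),(-1,-1),(-1,1))]
        q=((np.array(q)-[x0,y0]+.5)*10).astype(np.int32)
        cv2.polylines(I,[q],True,col,1)
    q=((np.array([proj(c,[567+8*np.cos(w),97+8*np.sin(w),44.]) for w in np.linspace(0,6.28,20)])-[x0,y0]+.5)*10).astype(np.int32)
    q=((np.array([proj(c,[567+12.5*np.cos(w),97+12.5*np.sin(w),44.]) for w in np.linspace(0,6.28,20)])-[x0,y0]+.5)*10).astype(np.int32)
    cv2.polylines(I,[q],True,(255,0,255),1)
    im[:,k*400:k*400+400]=I
cv2.imwrite("pics/c.png",im[:,:,::-1])
E
```

```text
(no output)
```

View pics/c.png

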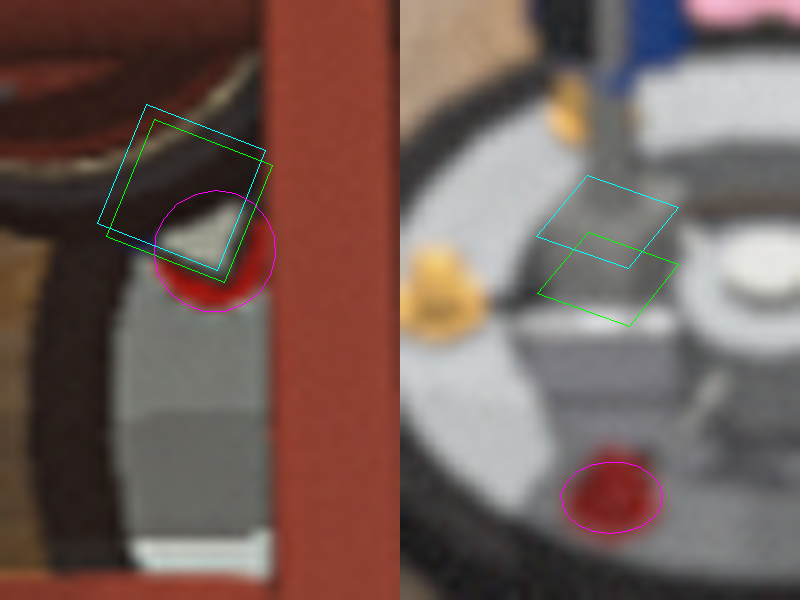

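The predicted outlines match within about 1 mm in both views: the mouth corner is near crop (230,275) in top, and the red flange circle agrees in both. Next I descend gently.

Emit:
{"fn": "move_arm", "kwargs": {
  "motion": [0.005,0,0.0005,0.02,0,0.005,0,0,0.02,0,0.005,0,0,0.01,0,0.005,0,0,0.004,0,0.005,0,0,0.003,0,0.005,0,0,0.002,0,0.005,0,0,0,0]
}}

```text
time: 7.88
position: [567.7, 97.0, 129.7]
orientation: [0.187, 0.982, 0.0, 0.0]
wrist_force: [-0.8, -0.3, -0.9]
grip_width: 13.7
gripper_force: 59.1
```

Emit:
{"fn": "move_arm", "kwargs": {
  "motion": [0.005,0,0,0.002,0,0.005,0,0,0.002,0,0.005,0,0,0.002,0,0.005,0,0,0,0]
}}

```text
time: 8.38
position: [567.3, 97.2, 123.1]
orientation: [0.187, 0.982, 0.0, -0.0]
wrist_force: [0.6, 0.6, -1.4]
grip_width: 13.5
gripper_force: 59.2
```

```bash
python3 - <<'E'
from h import *
go([567,97,119],158.4)
E
```

```text
t 8.38 pos [567.3  97.2 123.1] yaw 158.41 spin 0.0 then tool mm 0.3 -0.3 4.1 F [ 0.6  0.6 -1.4] M [ 0.1  -0.1   0.01] q6 -1.15 w 13.5
```

Emit:
{"fn": "move_arm", "kwargs": {
  "motion": [0.005,0,0,0.0015,0,0.005,0,0,0.0015,0,0.005,0,0,0.001,0,0.005,0,0,0,0,0.005,0,0,0,0.1,0.005,0,0,0,0.1,0.005,0,0,0,0,0.005,0,0,0,0]
}}

```text
time: 9.38
position: [567.7, 97.3, 119.4]
orientation: [0.284, 0.959, 0.0, 0.0]
wrist_force: [1.3, 1.6, -2.1]
grip_width: 13.3
gripper_force: 59.0
```

```bash
python3 - <<'E'
from h import *
go([567,97,119],158.4)
E
```

```text
t 9.38 pos [567.7  97.3 119.4] yaw 147.03 spin -0.199 then tool mm 0.6 -0.5 0.4 F [ 1.3  1.6 -2.1] M [ 0.43 -0.37  0.08] q6 -0.95 w 13.3
```

Emit:
{"fn": "move_arm", "kwargs": {
  "motion": [0.005,0,0,0,0.1,0.005,0,0,0,0.1,0.005,0,0,0,0.1,0.005,0,0,0,0]
}}

```text
time: 9.88
position: [567.9, 97.0, 119.5]
orientation: [0.423, 0.906, 0.0, 0.001]
wrist_force: [2.5, 1.4, -2.5]
grip_width: 13.4
gripper_force: 59.0
```

```bash
python3 - <<'E'
from h import *
go([567,97,119],158.4)
E
```

```text
t 9.88 pos [567.9  97.  119.5] yaw 129.89 spin -0.498 then tool mm 0.8 -0.3 0.5 F [ 2.5  1.4 -2.5] M [ 0.31 -0.5   0.1 ] q6 -0.65 w 13.4
```

Emit:
{"fn": "move_arm", "kwargs": {
  "motion": [0.005,0,0,0,0.15,0.005,0,0,0,0.15,0.005,0,0,0,0.15,0.005,0,0,0,0.15,0.005,0,0,0,0.15,0.005,0,0,0,0.15,0.005,0,0,0,0,0.005,0,0,0,0]
}}

```text
time: 10.88
position: [566.9, 96.4, 119.4]
orientation: [0.775, 0.632, -0.001, 0.0]
wrist_force: [-1.0, -1.5, 1.5]
grip_width: 13.0
gripper_force: 59.4
```

```bash
python3 - <<'E'
from h import *
go([567,97,119],158.4)
E
```

```text
t 10.88 pos [566.9  96.4 119.4] yaw 78.39 spin -1.396 then tool mm 0.2 0.6 0.4 F [-1.  -1.5  1.5] M [-0.34  0.28  0.1 ] q6 0.25 w 13.0
```

Emit:
{"fn": "move_arm", "kwargs": {
  "motion": [0.005,0,0,0,0.15,0.005,0,0,0,0.15,0.005,0,0,0,0.15,0.005,0,0,0,0.05,0.005,0,0,0,0,0.005,0,0,0,0]
}}

```text
time: 11.62
position: [566.4, 96.6, 119.3]
orientation: [0.908, 0.42, -0.001, -0.0]
wrist_force: [-4.7, -2.1, 3.5]
grip_width: 13.5
gripper_force: 59.7
```

```bash
python3 - <<'E'
from h import *
go([567,97,119],158.4)
E
```

```text
t 11.62 pos [566.4  96.6 119.3] yaw 49.66 spin -1.898 then tool mm -0.4 0.6 0.3 F [-4.7 -2.1  3.5] M [-0.53  0.97  0.09] q6 0.75 w 13.5
```

Emit:
{"fn": "move_arm", "kwargs": {
  "motion": [0.005,0,0,0,-0.15,0.005,0,0,0,-0.1,0.005,0,0,0,0,0.005,0,0,0,0]
}}

```text
time: 12.12
position: [566.8, 96.6, 119.1]
orientation: [0.849, 0.529, -0.001, -0.0]
wrist_force: [-4.2, -3.2, 3.7]
grip_width: 13.0
gripper_force: 59.6
```

```bash
python3 - <<'E'
from h import *
go([567,97,119],158.4)
E
```

```text
t 12.12 pos [566.8  96.6 119.1] yaw 63.82 spin -1.651 then tool mm -0.1 0.4 0.1 F [-4.2 -3.2  3.7] M [-0.7   0.97  0.01] q6 0.5 w 13.0
```

Emit:
{"fn": "move_arm", "kwargs": {
  "motion": [0.005,0,0,0,-0.1,0.005,0,0,0,-0.09,0.005,0,0,0,0,0.005,0,0,0,0]
}}

```text
time: 12.62
position: [567.2, 97.0, 118.6]
orientation: [0.795, 0.606, -0.0, -0.0]
wrist_force: [-0.7, -1.7, -2.4]
grip_width: 13.3
gripper_force: 58.9
```

```bash
python3 - <<'E'
from h import *
go([567,97,119],158.4)
E
```

```text
t 12.62 pos [567.2  97.  118.6] yaw 74.66 spin -1.461 then tool mm 0.2 -0.1 -0.4 F [-0.7 -1.7 -2.4] M [-0.48  0.28 -0.03] q6 0.32 w 13.3
```

Emit:
{"fn": "move_arm", "kwargs": {
  "motion": [0.005,0,0,-0.005,0,0.005,0,0,-0.01,0,0.005,0,0,-0.02,0,0.005,0,0,-0.02,0,0.005,0,0,0,0]
}}

```text
time: 13.25
position: [570.0, 97.3, 178.4]
orientation: [0.795, 0.607, 0.003, 0.002]
wrist_force: [-0.1, 0.8, -1.0]
grip_width: 13.2
gripper_force: 59.0
```

```bash
python3 - <<'E'
from h import *
go([535,-200,180],74)
t=capture("top");s=capture("side")
im=np.zeros((600,800,3),np.uint8)
for k,c in enumerate((t,s)):
    x,y=np.round(proj(c,[567,97,50])).astype(int)
    im[:,k*400:k*400+400]=cv2.resize(c["color"][y-30:y+30,x-20:x+20],(400,600),interpolation=cv2.INTER_CUBIC)
cv2.imwrite("pics/d.png",im[:,:,::-1])
E
```

```text
t 13.25 pos [570.   97.3 178.4] yaw 74.76 spin 0.013 then tool mm -295.4 48.3 -1.6 F [-0.1  0.8 -1. ] M [ 0.02 -0.04 -0.01] q6 0.31 w 13.2
```

View pics/d.png

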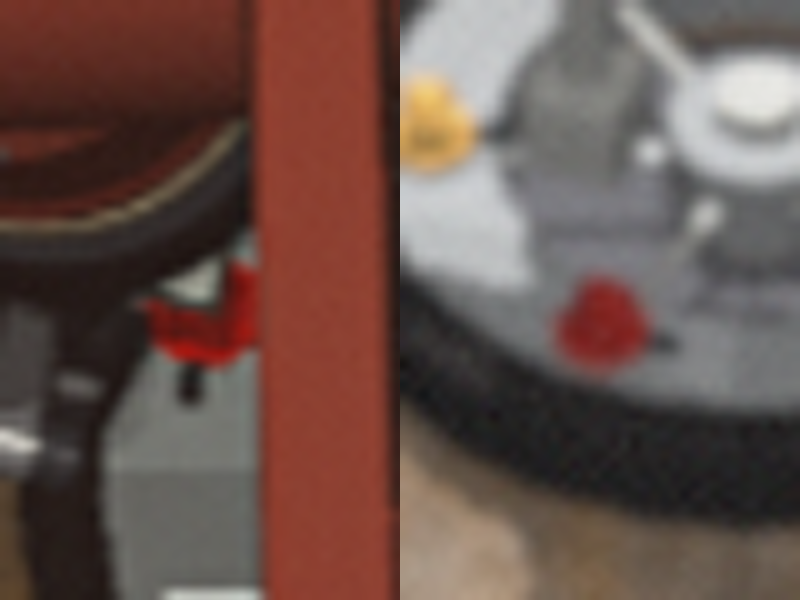

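The black pointer is visible in both views: top crop (190,385), side crop (660,342). I'll work out its angle from those.

```bash
python3 - <<'E'
from h import *
t=cv2.imread("pics/d.png");ct=capture("top");cs=capture("side")
for k,c,uv in((0,ct,(190,385)),(1,cs,(660,342))):
    x,y=np.round(proj(c,[567,97,50]));o=np.array([x-20,y-30])
    g=t[:,k*400:k*400+400].max(2).astype(float);u,v=uv[0]-k*400,uv[1]
    w=np.clip(90-g[v-35:v+35,u-30:u+30],0,None);J,I=np.mgrid[v-35:v+35,u-30:u+30]
    q=np.array([(w*I).sum()/w.sum(),(w*J).sum()/w.sum()]);p=onz(c,(q-4.5)/10+o,43);
    d=p[:2]-[567,97];print(q,p.round(1),np.hypot(*d).round(1),np.degrees(np.arctan2(d[1],d[0])).round(1)%360)
E
```

```text
[190.43056674 383.91594702] [552.1  99.9  43. ] 15.2 169.2
[262.32921677 343.43288918] [551.6 100.1  43. ] 15.7 168.7
```

Emit:
{"fn": "move_arm", "kwargs": {
  "motion": [0.005,0,0,0.02,0,0.005,0,0,0.02,0,0.005,0,0,0.006,0,0.005,0,0,0.004,0,0.005,0,0,0.003,0,0.005,0,0,0.002,0,0.005,0,0,0,0]
}}

```text
time: 14.32
position: [567.4, 96.9, 119.4]
orientation: [0.795, 0.607, -0.0, 0.0]
wrist_force: [-0.2, -0.3, -2.0]
grip_width: 13.0
gripper_force: 59.0
```

```bash
python3 - <<'E'
from h import *
go([567,97,119],41.6)
E
```

```text
t 14.32 pos [567.4  96.9 119.4] yaw 74.76 spin 0.579 then tool mm -0.2 -0.3 0.4 F [-0.2 -0.3 -2. ] M [-0.24  0.04 -0.01] q6 0.31 w 13.0
```

Emit:
{"fn": "move_arm", "kwargs": {
  "motion": [0.005,0,0,0,0.15,0.005,0,0,0,0.15,0.005,0,0,0,0.15,0.005,0,0,0,0.13,0.005,0,0,0,0,0.005,0,0,0,0]
}}

```text
time: 15.08
position: [566.2, 96.7, 119.2]
orientation: [0.935, 0.356, -0.002, -0.0]
wrist_force: [-4.5, -2.4, 1.7]
grip_width: 13.6
gripper_force: 59.3
```

```bash
python3 - <<'E'
from h import *
go([567,97,119],41.6)
E
```

```text
t 15.07 pos [566.2  96.7 119.2] yaw 41.66 spin 0.001 then tool mm 0.8 0.3 0.2 F [-4.5 -2.4  1.7] M [-0.45  1.07  0.14] q6 0.89 w 13.6
```

Emit:
{"fn": "move_arm", "kwargs": {
  "motion": [0.005,0,0,0,-0.15,0.005,0,0,0,-0.15,0.005,0,0,0,-0.14,0.005,0,0,0,0,0.005,0,0,-0.005,0,0.005,0,0,-0.01,0,0.005,0,0,-0.02,0,0.005,0,0,-0.02,0]
}}

```text
time: 16.08
position: [568.4, 97.3, 176.8]
orientation: [0.835, 0.55, 0.001, 0.001]
wrist_force: [0.9, -0.1, -1.3]
grip_width: 13.7
gripper_force: 59.1
```

```bash
python3 - <<'E'
from h import *
go([619.8,30.3,180],188.4)
ct=capture("top");cs=capture("side")
for c,uv in((ct,proj(ct,[551.9,102,43])),(cs,proj(cs,[551.9,102,43]))):
    I=cv2.resize(c["color"],None,fx=10,fy=10,interpolation=cv2.INTER_CUBIC).max(2).astype(float)
    u,v=(np.array(uv)*10+4.5).astype(int)
    for r in range(2):
        w=np.clip(85-I[v-30:v+30,u-30:u+30],0,None);J,K=np.mgrid[v-30:v+30,u-30:u+30]
        q=np.array([(w*K).sum()/w.sum(),(w*J).sum()/w.sum()]);u,v=q.astype(int)
    p=onz(c,(q-4.5)/10,43);d=p[:2]-[567,97];print(p.round(1),np.hypot(*d).round(1),np.degrees(np.arctan2(d[1],d[0])).round(1)%360,w.sum())
im=np.zeros((600,800,3),np.uint8)
for k,c in enumerate((ct,cs)):
    x,y=np.round(proj(c,[567,97,50])).astype(int)
    im[:,k*400:k*400+400]=cv2.resize(c["color"][y-30:y+30,x-20:x+20],(400,600),interpolation=cv2.INTER_CUBIC)
cv2.imwrite("pics/e.png",im[:,:,::-1])
E
```

```text
t 16.07 pos [568.4  97.3 176.8] yaw 66.73 spin -2.124 then tool mm -41.1 -73.8 -3.2 F [ 0.9 -0.1 -1.3] M [ 0.02 -0.02 -0.01] q6 0.45 w 13.7
[552.5 102.3  43. ] 15.4 160.0 28088.0
[551.8 102.4  43. ] 16.1 160.4 1767.0
```

View pics/e.png

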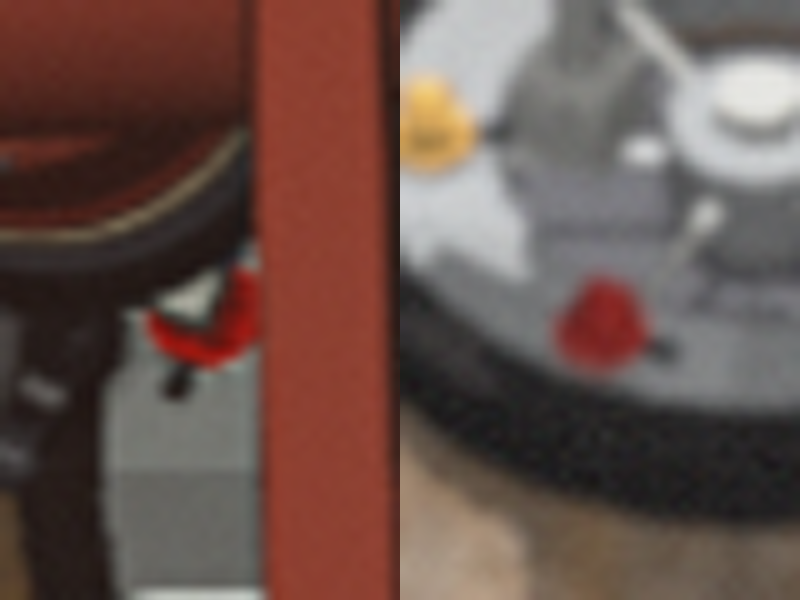

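Nipple 1's pointer sits at about 160° in both cameras (top crop (180,385), side crop (660,348)). The target is 158.4° and the driver angle gives 156.7°, so it's on target. Now nipple 2.

Emit:
{"fn": "move_arm", "kwargs": {
  "motion": [0.005,0,0,0,-0.11,0.005,0,0,0,-0.18,0.005,0,0,0,-0.18,0.005,0,0,0,-0.18,0.005,0,0,0,-0.18,0.005,0,0,0,-0.18,0.005,0,0,0,-0.18,0.005,0,0,0,-0.18]
}}

```text
time: 17.18
position: [567.3, 97.1, 174.4]
orientation: [0.296, 0.955, 0.0, 0.0]
wrist_force: [-0.0, -0.1, -1.7]
grip_width: 13.5
gripper_force: 59.0
```

Emit:
{"fn": "move_arm", "kwargs": {
  "motion": [0.005,0,0,0,-0.18,0.005,0,0,0,-0.18,0.005,0,0,0,-0.18,0.005,0,0,0,-0.134,0.005,0,0,0,-0.08,0.005,0,0,0,0]
}}

```text
time: 17.92
position: [567.4, 97.1, 174.4]
orientation: [-0.073, 0.997, 0.0, 0.0]
wrist_force: [0.0, 0.1, -1.5]
grip_width: 13.2
gripper_force: 59.1
```

```bash
python3 - <<'E'
from h import *
go([619.8,30.3,175],188.4)
E
```

```text
t 17.93 pos [567.4  97.1 174.4] yaw -171.62 spin -0.0 then tool mm -42.1 -73.7 -0.6 F [ 0.   0.1 -1.5] M [-0.02  0.02 -0.02] q6 -1.67 w 13.2
```

Emit:
{"fn": "move_arm", "kwargs": {
  "motion": [0.005,-0.01,-0.018,0,0,0.005,-0.016,-0.028,0,0,0.005,-0.0165,-0.0277,0,0,0.005,0,0,0.02,0,0.005,0,0,0.017,0,0.005,0,0,0.005,0,0.005,0,0,0.003,0,0.005,0,0,0,0]
}}

```text
time: 18.92
position: [620.1, 30.8, 129.3]
orientation: [-0.074, 0.997, 0.0, -0.0]
wrist_force: [-1.0, -0.5, -0.3]
grip_width: 13.3
gripper_force: 59.2
```

```bash
python3 - <<'E'
from h import *
go([620.2,30.2,119.4],188.4)
E
```

```text
t 18.93 pos [620.1  30.8 129.3] yaw -171.53 spin 0.001 then tool mm -0.0 -0.6 9.9 F [-1.  -0.5 -0.3] M [-0.03 -0.01 -0.05] q6 -1.78 w 13.3
```

Emit:
{"fn": "move_arm", "kwargs": {
  "motion": [0.005,0,-0.0003,0.003,0,0.005,0,0,0.002,0,0.005,0,0,0.002,0,0.005,0,0,0.0015,0,0.005,0,0,0.0015,0,0.005,0,0,0,0]
}}

```text
time: 19.68
position: [620.3, 30.7, 119.2]
orientation: [-0.073, 0.997, 0.001, 0.0]
wrist_force: [0.5, 5.8, 2.0]
grip_width: 13.5
gripper_force: 59.4
```

```bash
python3 - <<'E'
from h import *
go([620.2,30.2,119.4],188.4)
E
```

```text
t 19.68 pos [620.3  30.7 119.2] yaw -171.58 spin 0.0 then tool mm 0.2 -0.5 -0.2 F [0.5 5.8 2. ] M [ 1.18  0.05 -0.02] q6 -1.78 w 13.5
```

Emit:
{"fn": "move_arm", "kwargs": {
  "motion": [0.005,0,0.001,0,0,0.005,0,0,0,0.1,0.005,0,0,0,0.1,0.005,0,0,0,0.1,0.005,0,0,0,0.1,0.005,0,0,0,0.1,0.005,0,0,0,0.1,0.005,0,0,0,0]
}}

```text
time: 20.68
position: [621.0, 31.1, 119.2]
orientation: [0.224, 0.975, 0.0, 0.001]
wrist_force: [2.4, 4.5, -2.9]
grip_width: 13.6
gripper_force: 59.1
```

```bash
python3 - <<'E'
from h import *
go([620.2,30.2,119.4],188.4)
E
```

```text
t 20.68 pos [621.   31.1 119.2] yaw 154.14 spin -0.598 then tool mm 0.9 -0.8 -0.2 F [ 2.4  4.5 -2.9] M [ 0.98 -0.73  0.13] q6 -1.18 w 13.6
```

Emit:
{"fn": "move_arm", "kwargs": {
  "motion": [0.005,0,0,0,0.15,0.005,0,0,0,0.15,0.005,0,0,0,0.15,0.005,0,0,0,0.15,0.005,0,0,0,0.15,0.005,0,0,0,0.15,0.005,0,0,0,0.1,0.005,0,0,0,0]
}}

```text
time: 21.68
position: [620.2, 30.0, 119.2]
orientation: [0.663, 0.749, -0.001, 0.001]
wrist_force: [1.6, 1.4, -1.1]
grip_width: 13.4
gripper_force: 59.1
```

```bash
python3 - <<'E'
from h import *
go([620.2,30.2,119.4],188.4)
E
```

```text
t 21.68 pos [620.2  30.  119.2] yaw 96.94 spin -1.596 then tool mm -0.0 0.2 -0.2 F [ 1.6  1.4 -1.1] M [ 0.24 -0.37  0.1 ] q6 -0.18 w 13.4
```

Emit:
{"fn": "move_arm", "kwargs": {
  "motion": [0.005,0,0,0,0.15,0.005,0,0,0,0.15,0.005,0,0,0,0.15,0.005,0,0,0,0.15,0.005,0,0,0,0.15,0.005,0,0,0,0.15,0.005,0,0,0,0.1,0.005,0,0,0,0]
}}

```text
time: 22.68
position: [618.9, 30.2, 119.1]
orientation: [0.941, 0.339, -0.002, 0.0]
wrist_force: [-1.7, 0.5, 1.8]
grip_width: 13.1
gripper_force: 59.4
```

```bash
python3 - <<'E'
from h import *
go([620.2,30.2,119.4],188.4)
E
```

```text
t 22.68 pos [618.9  30.2 119.1] yaw 39.68 spin -2.596 then tool mm -1.2 -0.2 -0.3 F [-1.7  0.5  1.8] M [0.04 0.51 0.18] q6 0.82 w 13.1
```

Emit:
{"fn": "move_arm", "kwargs": {
  "motion": [0.005,0,0,0,0.15,0.005,0,0,0,0.15,0.005,0,0,0,0.15,0.005,0,0,0,0.15,0.005,0,0,0,0.15,0.005,0,0,0,0.15,0.005,0,0,0,0.06,0.005,0,0,0,0]
}}

```text
time: 23.68
position: [618.4, 31.3, 119.0]
orientation: [0.991, -0.133, -0.002, 0.0]
wrist_force: [-4.8, 1.8, 4.5]
grip_width: 13.5
gripper_force: 59.8
```

```bash
python3 - <<'E'
from h import *
go([620.2,30.2,119.4],188.4)
E
```

```text
t 23.68 pos [618.4  31.3 119. ] yaw -15.34 spin 2.727 then tool mm -1.7 -1.4 -0.4 F [-4.8  1.8  4.5] M [0.61 1.11 0.12] q6 1.78 w 13.5
```

Emit:
{"fn": "move_arm", "kwargs": {
  "motion": [0.005,0,0,0,-0.15,0.005,0,0,0,-0.15,0.005,0,0,0,-0.14,0.005,0,0,0,0,0.005,0,0,0,0]
}}

```text
time: 24.3
position: [619.2, 30.6, 118.4]
orientation: [0.996, 0.084, -0.001, 0.0]
wrist_force: [-1.5, -0.6, -1.5]
grip_width: 13.1
gripper_force: 59.1
```

```bash
python3 - <<'E'
from h import *
go([620.2,30.2,119.4],8.4)
E
```

```text
t 24.3 pos [619.2  30.6 118.4] yaw 9.62 spin 0.021 then tool mm 1.0 0.5 -1.0 F [-1.5 -0.6 -1.5] M [ 0.04  0.68 -0.02] q6 1.34 w 13.1
```

Emit:
{"fn": "move_arm", "kwargs": {
  "motion": [0.005,0,0,-0.005,0,0.005,0,0,-0.01,0,0.005,0,0,-0.02,0,0.005,0,0,-0.02,0,0.005,0,0,0,0]
}}

```text
time: 24.92
position: [623.0, 30.9, 178.8]
orientation: [0.996, 0.084, 0.004, 0.001]
wrist_force: [0.4, 0.1, -0.5]
grip_width: 13.3
gripper_force: 59.2
```

```bash
python3 - <<'E'
from h import *
go([620.2,30.2,170],8.4)
ct=capture("top");cs=capture("side")
im=np.zeros((600,800,3),np.uint8)
a=np.radians(8.4)
for k,c in enumerate((ct,cs)):
    x,y=np.round(proj(c,[620,30.3,50])).astype(int);print(x-20,y-30,proj(c,[620+16*np.cos(a),30.3+16*np.sin(a),43]))
    im[:,k*400:k*400+400]=cv2.resize(c["color"][y-30:y+30,x-20:x+20],(400,600),interpolation=cv2.INTER_CUBIC)
cv2.imwrite("pics/f.png",im[:,:,::-1])
E
```

```text
t 24.93 pos [623.   30.9 178.8] yaw 9.67 spin 0.022 then tool mm -2.9 0.3 8.8 F [ 0.4  0.1 -0.5] M [-0.02 -0.   -0.04] q6 1.34 w 13.3
299 183 (np.float64(317.5273136785112), np.float64(206.46200170103606))
268 213 (np.float64(282.1704826946442), np.float64(244.90068091762961))
```

View pics/f.png

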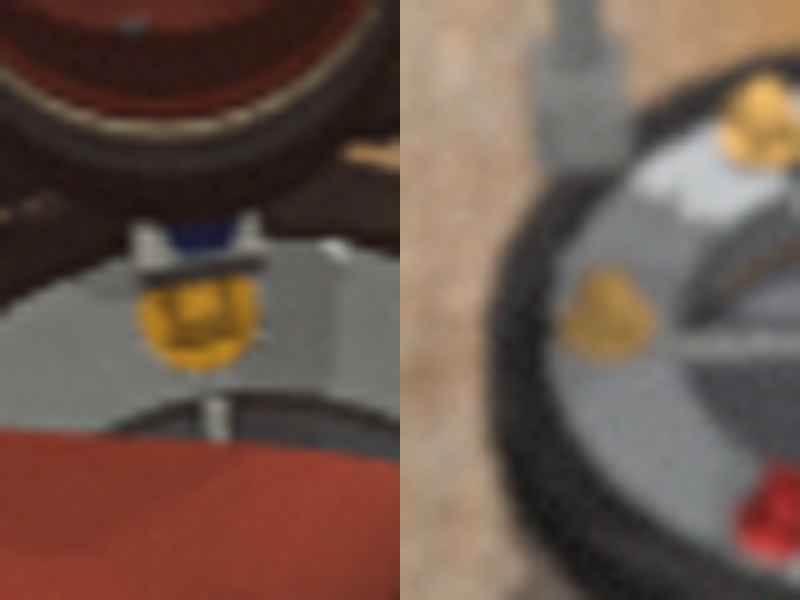

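In the side view no pointer shows towards the hub or to the sides of nipple 2. Outward it would merge with the tyre at crop (542,319). I'll move off halfway to the holder, then measure pointer 2 and the empty cup.

Emit:
{"fn": "move_arm", "kwargs": {
  "motion": [0.005,0,0,0,-0.14,0.005,0,0,0,-0.137,0.005,-0.02,0.018,0,0,0.005,-0.04,0.036,0,0,0.005,-0.04,0.036,0,0,0.005,-0.03,0.027,0,0,0.005,-0.01,0.009,0,0,0.005,0,0,0,0]
}}

```text
time: 26.02
position: [547.7, -143.1, 173.6]
orientation: [0.975, 0.22, -0.0, -0.001]
wrist_force: [0.3, 0.5, -1.5]
grip_width: 13.7
gripper_force: 59.2
```

```bash
python3 - <<'E'
from h import *
go([478.4,-308,180],25.5)
ct=capture("top");cs=capture("side")
a=np.radians(8.4);e=[620+16*np.cos(a),30.3+16*np.sin(a),43]
im=np.zeros((600,800,3),np.uint8)
for c in(ct,cs):
    uv=proj(c,e);I=cv2.resize(c["color"],None,fx=10,fy=10,interpolation=cv2.INTER_CUBIC).max(2).astype(float)
    u,v=(np.array(uv)*10+4.5).astype(int);w=np.clip(85-I[v-25:v+25,u-30:u+30],0,None);J,K=np.mgrid[v-25:v+25,u-30:u+30]
    q=np.array([(w*K).sum()/max(w.sum(),1),(w*J).sum()/max(w.sum(),1)]);p=onz(c,(q-4.5)/10,43);d=p[:2]-[620,30.3];print(p.round(1),np.hypot(*d).round(1),np.degrees(np.arctan2(d[1],d[0])).round(1),w.sum())
for k,(c,p) in enumerate(((ct,[625,30.3,45]),(cs,[625,30.3,45]),(ct,[475,-300,20]),(cs,[475,-300,20]))):
    x,y=np.round(proj(c,p)).astype(int);print(x-27,y-20)
    im[(k//2)*300:(k//2)*300+300,(k%2)*400:(k%2)*400+400]=cv2.resize(c["color"][y-20:y+20,x-27:x+27],(400,300),interpolation=cv2.INTER_CUBIC)
cv2.imwrite("pics/g.png",im[:,:,::-1])
np.savez("g.npz",t=ct["color"],s=cs["color"])
E
```

```text
t 26.02 pos [ 547.7 -143.1  173.6] yaw 25.45 spin -0.001 then tool mm -133.5 119.0 -6.4 F [ 0.3  0.5 -1.5] M [-0.01 -0.02  0.02] q6 0.75 w 13.7
[638.2  32.7  43. ] 18.3 7.4 36090.0
[640.3  33.2  43. ] 20.5 8.1 34228.0
292 191
259 224
453 265
324 162
```

View pics/g.png

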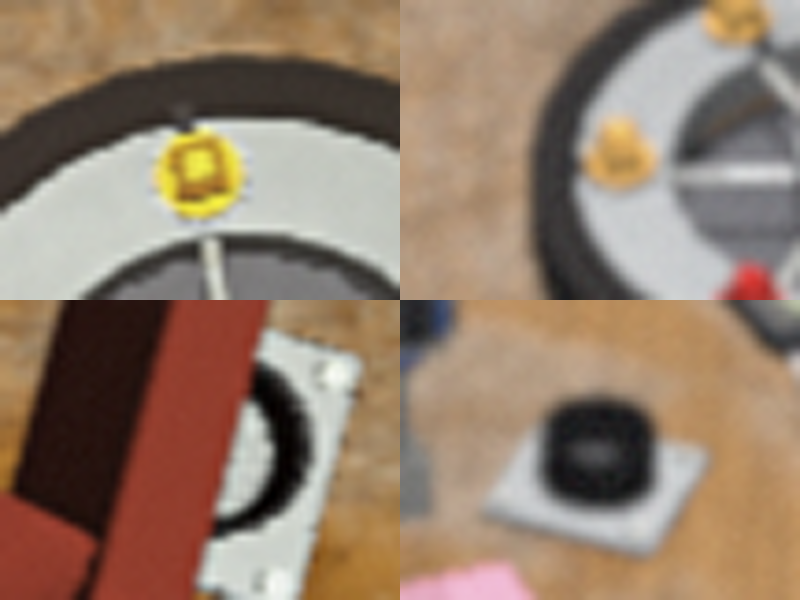

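```bash
python3 - <<'E'
from h import *
t=np.load("g.npz")["t"].astype(int);c=capture("top")
for ch in(0,2):
    print(ch,list(range(311,323)))
    for y in range(203,211):print(y,t[y,311:323,ch])
for k in range(6):
    b=np.radians(68.4-60*k);print(k+1,np.round(proj(c,[535.7+85*np.cos(b),17.9+85*np.sin(b),44]),1))
bl=blobs(dict(c,color=np.load("g.npz")["t"]),18,35,150,120,(300,195,340,235));print(bl[0][0],bl[0][2])
for uv in((316,205),(317,205),(316.5,207)):print(uv,onz(c,uv,43).round(1))
E
```

```text
0 [311, 312, 313, 314, 315, 316, 317, 318, 319, 320, 321, 322]
203 [60 60 61 60 59 58 59 59 58 59 61 58]
204 [58 60 61 62 61 65 64 59 58 57 60 59]
205 [59 61 57 62 72 78 74 60 53 52 53 53]
206 [58 56 55 52 66 77 72 63 63 67 73 76]
207 [ 51  52  59  63  65  65  81 150 198 198 199 198]
208 [ 95 117 163 190 163 104 106 186 238 229 212 209]
209 [200 196 201 218 233 233 230 221 211 202 211 225]
210 [202 202 213 223 218 204 191 185 186 181 204 234]
2 [311, 312, 313, 314, 315, 316, 317, 318, 319, 320, 321, 322]
203 [49 46 47 46 47 45 46 45 45 46 47 45]
204 [44 47 49 47 49 53 52 47 46 45 46 45]
205 [46 47 44 48 60 67 61 48 40 40 39 39]
206 [44 42 41 39 54 67 63 57 59 61 66 67]
207 [ 37  40  48  56  59  62  79 149 195 195 198 199]
208 [ 87 112 160 189 157  84  67 106 141 161 194 210]
209 [198 194 200 190 139  78  66  66  67  72 106 158]
210 [199 202 200 157  78  50  49  49  48  45  55  90]
1 [286.  239.6]
2 [318.6 214.1]
3 [357.3 229. ]
4 [363.8 270.1]
5 [330.9 296.3]
6 [291.9 280.8]
[318.5 213.8] ((318.5, 214.0), (10.0, 9.0), 90.0)
(316, 205) [638.9  35.8  43. ]
(317, 205) [638.9  33.7  43. ]
(316.5, 207) [634.7  34.8  43. ]
```

Pointer 2 measures about 15° in the top view, while the driver angle gives about 10°; the target is 8.4°. I'll go back for a small extra turn of about 0.08 rad.

Emit:
{"fn": "move_arm", "kwargs": {
  "motion": [0.005,0.02,-0.018,0,0,0.005,0.04,-0.036,0,0,0.005,0.04,-0.036,0,0,0.005,0.03,-0.027,0,0,0.005,0.01,-0.009,0,0,0.005,0,0,0,0.137,0.005,0,0,0,0.12,0.005,0,0,0,0]
}}

```text
time: 27.18
position: [619.9, 31.1, 174.1]
orientation: [0.995, 0.095, -0.0, 0.0]
wrist_force: [-0.0, 0.2, -1.9]
grip_width: 13.6
gripper_force: 59.1
```

```bash
python3 - <<'E'
from h import *
go([619.2,30.5,119],11)
E
```

```text
t 27.18 pos [619.9  31.1 174.1] yaw 10.92 spin -0.001 then tool mm -0.8 0.5 55.1 F [-0.   0.2 -1.9] M [-0.01 -0.02  0.04] q6 1.32 w 13.6
```

Emit:
{"fn": "move_arm", "kwargs": {
  "motion": [0.005,-0.0008,0.0005,0.02,0,0.005,0,0,0.02,0,0.005,0,0,0.006,0,0.005,0,0,0.004,0,0.005,0,0,0.003,0,0.005,0,0,0.002,0,0.005,0,0,0,0]
}}

```text
time: 28.05
position: [619.1, 30.3, 119.3]
orientation: [0.996, 0.094, -0.0, 0.0]
wrist_force: [-2.0, -0.4, -1.8]
grip_width: 13.5
gripper_force: 59.3
```

Emit:
{"fn": "move_arm", "kwargs": {
  "motion": [0.005,0,0,0,0.15,0.005,0,0,0,0.15,0.005,0,0,0,0.15,0.005,0,0,0,0.088,0.005,0,0,0,0,0.005,0,0,0,0]
}}

```text
time: 28.8
position: [618.3, 31.3, 119.0]
orientation: [0.985, -0.173, -0.002, -0.001]
wrist_force: [-4.3, 3.0, 0.3]
grip_width: 13.1
gripper_force: 59.2
```

```bash
python3 - <<'E'
from h import *
go([619.2,30.5,119],-20)
E
```

```text
t 28.8 pos [618.3  31.3 119. ] yaw -19.93 spin 0.001 then tool mm 1.2 0.4 0.0 F [-4.3  3.   0.3] M [0.75 1.14 0.14] q6 1.85 w 13.1
```

Emit:
{"fn": "move_arm", "kwargs": {
  "motion": [0.005,0,0,0,-0.15,0.005,0,0,0,-0.15,0.005,0,0,0,-0.14,0.005,0,0,0,0,0.005,0,0,-0.005,0,0.005,0,0,-0.01,0,0.005,0,0,-0.02,0,0.005,0,0,-0.02,0]
}}

```text
time: 29.8
position: [620.8, 30.1, 177.2]
orientation: [0.999, 0.045, 0.002, 0.0]
wrist_force: [0.4, 0.4, -1.1]
grip_width: 13.2
gripper_force: 59.2
```

Emit:
{"fn": "move_arm", "kwargs": {
  "motion": [0.005,0,0,0,-0.18,0.005,0,0,0,-0.17,0.005,-0.02,0.018,0,0,0.005,-0.04,0.036,0,0,0.005,-0.04,0.036,0,0,0.005,-0.03,0.027,0,0,0.005,-0.01,0.009,0,0,0.005,0,0,0,0]
}}

```text
time: 30.8
position: [547.3, -144.0, 175.7]
orientation: [0.976, 0.218, 0.001, 0.0]
wrist_force: [0.2, -0.2, -1.3]
grip_width: 13.2
gripper_force: 59.3
```

```bash
python3 - <<'E'
from h import *
go([478.4,-308,180],25.5)
c=capture("top");t=c["color"].astype(int)
for y in range(204,210):print(y,t[y,311:323,0],t[y,311:323,2])
s=capture("side")
# cup: dark ring in side view, top rim
H=(s["color"].max(2)<45).astype(np.uint8);k=np.zeros_like(H);x,y=map(int,proj(s,[475,-300,20]));k[y-22:y+14,x-14:x+16]=1
n,l,st,ce=cv2.connectedComponentsWithStats(H*k);i=1+st[1:,4].argmax();print(st[i],ce[i])
x0,y0,w,h=st[i][:4]
print("expected", [np.round(proj(s,[478.4+dx,-308+dy,z]),1) for dx,dy,z in((0,0,32),(0,0,6),(25,0,32),(-25,0,32))])
E
```

```text
t 30.8 pos [ 547.3 -144.   175.7] yaw 25.15 spin -0.006 then tool mm -132.8 118.4 -4.3 F [ 0.2 -0.2 -1.3] M [-0.03  0.02 -0.05] q6 0.75 w 13.2
204 [61 62 58 58 61 64 68 63 61 59 57 58] [48 47 45 45 48 50 57 52 47 46 45 45]
205 [60 59 58 59 63 74 79 71 54 53 52 51] [46 47 44 45 50 61 69 58 41 39 40 38]
206 [59 56 54 53 57 68 75 67 58 69 74 75] [45 42 40 39 44 57 67 57 52 62 67 67]
207 [ 53  51  60  65  64  64  69  98 159 197 199 199] [ 38  38  50  57  59  62  67  94 156 193 197 200]
208 [ 94 118 161 191 190 151 112 159 219 228 215 211] [ 87 112 157 189 189 147  79  90 127 143 181 210]
209 [199 195 200 220 235 236 231 227 217 208 220 230] [197 195 200 190 139  91  69  69  69  66 105 164]
[344 176  13  13 117] [350.44444444 182.03418803]
expected [array([350.5, 177.3]), array([350.1, 184.2]), array([342.4, 176.8]), array([358.6, 177.8])]
```

Pointer 2 is now at about 10°, on target. The cup centre works out to about (478.3, -304), so the initial grip had pushed the driver about 4 mm off centre. Next I return it there.

Emit:
{"fn": "move_arm", "kwargs": {
  "motion": [0.005,-0.02,0.018,0,-0.006,0.005,-0.035,0.031,0,0,0.005,-0.035,0.031,0,0,0.005,-0.028,0.0249,0,0,0.005,-0.0128,0.011,0,0,0.005,0,0,0,0,0.005,0,0,0,0]
}}

```text
time: 31.78
position: [479.2, -302.8, 174.2]
orientation: [0.975, 0.222, 0.0, -0.001]
wrist_force: [-0.3, 0.1, -1.5]
grip_width: 13.7
gripper_force: 59.2
```

```bash
python3 - <<'E'
from h import *
go([478.2,-304.5,79],25.5)
E
```

```text
t 31.77 pos [ 479.2 -302.8  174.2] yaw 25.68 spin 0.003 then tool mm -1.6 1.1 95.2 F [-0.3  0.1 -1.5] M [-0.   -0.03 -0.04] q6 0.43 w 13.7
```

Down to z≈90 first (mouth about 17 mm up, inside the cup), then I check the force.

Emit:
{"fn": "move_arm", "kwargs": {
  "motion": [0.005,-0.0016,0.0011,0.02,0,0.005,0,0,0.02,0,0.005,0,0,0.015,0,0.005,0,0,0.015,0,0.005,0,0,0.01,0,0.005,0,0,0.005,0,0.005,0,0,0,0]
}}

```text
time: 32.65
position: [477.6, -306.0, 89.1]
orientation: [0.975, 0.221, -0.0, -0.0]
wrist_force: [0.9, -0.6, -1.9]
grip_width: 13.5
gripper_force: 59.2
```

Emit:
{"fn": "move_arm", "kwargs": {
  "motion": [0.005,0,0,0.004,0,0.005,0,0,0.003,0,0.005,0,0,0.002,0,0.005,0,0,0,0]
}}

```text
time: 33.15
position: [477.4, -305.8, 80.1]
orientation: [0.975, 0.222, -0.0, -0.0]
wrist_force: [-0.3, -0.9, -1.5]
grip_width: 13.5
gripper_force: 59.2
```

Emit:
{"fn": "move_arm", "kwargs": {
  "motion": [0.005,0,0,0.001,0,0.005,0,0,0.0005,0,0.005,0,0,0,0,0.005,0,0,0,0]
}}

```text
time: 33.65
position: [477.6, -306.0, 78.8]
orientation: [0.975, 0.222, 0.0, 0.0]
wrist_force: [-0.0, 0.6, -1.3]
grip_width: 13.3
gripper_force: 59.2
```

Emit:
{"fn": "move_arm", "kwargs": {
  "motion": [0.018,0,0,0,0,0.022,0,0,0,0,0.03,0,0,0,0,0.045,0,0,0,0,0.07,0,0,0,0,0.085,0,0,0,0,0.085,0,0,0,0,0.085,0,0,0,0]
}}

```text
time: 34.65
position: [477.6, -306.0, 78.8]
orientation: [0.975, 0.222, 0.0, -0.0]
wrist_force: [0.3, 0.5, 0.4]
grip_width: 84.8
gripper_force: 0.0
```

Emit:
{"fn": "move_arm", "kwargs": {
  "motion": [0.085,0,0,-0.02,0,0.085,0,0,-0.04,0,0.085,0,0,-0.05,0,0.085,0,0,-0.05,0,0.085,-0.04,0,0,0,0.085,-0.05,0,0,0,0.085,-0.03,0,0,0,0.085,0,0,0,0]
}}

```text
time: 35.65
position: [368.2, -358.8, 240.5]
orientation: [0.975, 0.22, 0.0, 0.001]
wrist_force: [0.0, 0.4, -0.0]
grip_width: 84.8
gripper_force: 0.0
```

```bash
python3 - <<'E'
from h import *
go([478.2,-304.5,79],25.5)
t=capture("top");s=capture("side")
bt=blobs(t,100,125,120,60,(460,250,510,305));bs=blobs(s,100,125,120,60,(335,140,368,185))
print(bt,bs,sep="\n")
if bt and bs: print(tri(t,max(bt,key=lambda b:b[1])[0],s,max(bs,key=lambda b:b[1])[0]))
for c in(t,s):
  for h in((0,8),(18,35)):
    for b in blobs(c,*h,150,120,(265,195,385,315)):print(h,b[0],b[1])
E
```

```text
t 35.65 pos [ 368.2 -358.8  240.5] yaw 25.42 spin -0.001 then tool mm 122.7 -1.7 161.5 F [ 0.   0.4 -0. ] M [ 0.04 -0.    0.  ] q6 0.22 w 84.8
[(array([495.8, 279.8]), np.int32(151), ((495.9000244140625, 279.8000183105469), (21.0190372467041, 7.155416965484619), 63.43495178222656))]
[(array([350.8, 160.1]), np.int32(122), ((351.0, 160.5), (13.0, 10.0), 90.0))]
(array([ 481.05420715, -312.32000969,   91.25800501]), np.float64(0.987901993363135))
(0, 8) [286.  239.4] 100
(18, 35) [318.5 213.8] 88
(18, 35) [357.2 228.9] 92
(18, 35) [363.7 269.8] 91
(18, 35) [292.  280.6] 99
(18, 35) [331.  295.9] 95
(0, 8) [306.  263.9] 43
(18, 35) [369.  312.2] 29
(18, 35) [381.9 310.9] 15
```

The handle stands about 5 mm from where it started. I'll check numerically whether the driver shifted or is leaning, by comparing shifts of the shaft and socket against the paddle from the initial pictures.

```bash
python3 - <<'E'
from h import *
t=capture("top")["color"];s=capture("side")["color"]
t0=cv2.imread("pics/top0.png")[:,:,::-1];s0=cv2.imread("pics/side0.png")[:,:,::-1]
def shift(a,b,x0,y0,x1,y1,m=4,k=8):
    A=cv2.resize(a[y0:y1,x0:x1],None,fx=k,fy=k,interpolation=cv2.INTER_CUBIC);B=cv2.resize(b[y0-m:y1+m,x0-m:x1+m],None,fx=k,fy=k,interpolation=cv2.INTER_CUBIC)
    r=cv2.matchTemplate(B,A,cv2.TM_CCOEFF_NORMED);_,v,_,p=cv2.minMaxLoc(r);return np.array(p)/k-m,round(v,2)
print("side paddle",shift(s0,s,343,152,361,170)," shaft",shift(s0,s,346,170,358,175)," socket",shift(s0,s,345,175,358,183))
print("top paddle",shift(t0,t,482,270,504,294)," socket",shift(t0,t,472,277,484,294))
for n,I in(("0",s0),("1",s)):
    print(n)
    for y in range(151,184,2):print(y,I[y,340:364].astype(int).sum(1)//3)
E
```

```text
side paddle (array([-0.75, -0.5 ]), 0.99)  shaft (array([-0.75, -0.25]), 0.99)  socket (array([-0.5, -0.5]), 0.92)
top paddle (array([ 1.75 , -1.125]), 0.91)  socket (array([ 1.875, -0.875]), 0.65)
0
151 [234 233 234 234 235 234 233 233 234 234 234 234 233 235 232 213 180 155
 150 151 146 143 136 134]
153 [197 200 197 201 203 200 196 193 189 193 197 202 204 204 200 185 162 153
 147 148 147 144 136 129]
155 [159 163 160 151 143 145 148 149 147 140 144 147 152 146 143 144 142 146
 144 146 150 145 139 112]
157 [162 162 159 155 142 130 132 137 132 130 126 123 115 105 100  95  93  99
 115 133 147 147 143 120]
159 [154 152 149 149 137 115  89  84  82  79  77  77  77  73  71  70  73  84
 108 126 136 139 139 139]
161 [144 139 141 143 133 112  84  73  73  76  77  76  72  74  72  76  72  91
 111 128 138 142 143 148]
163 [144 140 139 142 130 110  82  72  78  73  77  75  72  70  72  72  74  92
 120 135 142 142 143 144]
165 [151 148 145 145 134 103  84  74  74  73  71  74  75  73  76  84  94 106
 129 141 141 140 138 135]
167 [158 159 159 157 146 135 122 113 104  90  75  71  73  83 107 125 134 136
[... 1903 characters left out ...]
 154 158 158 156 136 117 110 112 129 147 157 156 152 145
 142 138 136 135 133 130]
173 [155 154 155 155 156 155 154 148 127 111 108 110 125 140 149 151 151 151
 149 149 146 142 139 133]
175 [152 150 153 147 132 112 101  97  94 102 109 106 103  94  93 103 122 139
 146 148 142 142 135 130]
177 [149 147 135 106  88 119 144 141 123 110 108 119 133 110  68  40  51  84
 113 130 134 134 132 130]
179 [151 155 135  94  76 107 129 134 132 126 124 126 138 136 124  86  43  45
  87 121 132 133 130 130]
181 [173 173 141  86  49  64  82 116 148 150 136 123 121 121 113  87  45  50
 105 150 166 163 162 155]
183 [195 182 136  80  37  29  40  52  64  70  70  72  64  64  53  40  32  52
 115 165 185 179 176 176]
```

The socket, shaft and paddle all shifted by the same amount, so the driver stands upright, just off-centre within the cup. I'm handing in.

```bash
python3 -c "
from workcell import sign_off
print(sign_off())"
```

```text
the job is handed in; nothing more can be done
None
```

I handed the job in at about 36 s: nipple 1's pointer stayed within about 2° of its quarter turn and nipple 2's within about 2° of its two quarter turns (both by camera), and the driver stands upright in its holder, about 5 mm from where it started.

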